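# Stand two cartons on the date coder's ledge and start it

## Task

Take the two flat cartons off the sloping chute and stand each one upright on its short end on the date coder's narrow raised ledge, broad face square to the back rail: the taller carton at the print head next to the coder's column, the shorter one at the other print head. Only when both are standing there, released, press the start button fully down. Leave the other things on the bench undisturbed.

Things in the scene. Friction and masses are not known exactly. Their poses are not given: they have to be found in the camera images.
- tall_carton: The taller of two flat plain cardboard cartons: 130 mm long (its z), 66 mm wide (its y), 28 mm thick (its x), about 0.16 kg, rigid. Origin: centre of its bottom end (66 x 28 mm). At the start it lies flat on the chute: bottom end against the stop, z pointing up the slope, -x face uppermost, y level.
- tall_mid (a point): centre of the taller carton
- short_carton: The shorter carton: 95 mm long (its z), 66 mm wide (y), 28 mm thick (x), otherwise like the taller one and lying beside it on the chute, on either side, in the same way. Origin: centre of its bottom end.
- short_mid (a point): centre of the shorter carton
- chute: Fixed aluminium chute 250 mm wide (its y), base 160 mm deep (its x). Its deck rises away from the robot (along its +x) at 40 degrees, 150 mm long from the stop, no side walls; the stop at its low end is 10 mm high above the deck, 8 mm thick. Origin: centre of its underside. The cartons lie 65 mm either side of its middle.
- chute_stop (a point): middle of the corner where the deck meets the stop, 30 mm above the bench; axes of the chute (x ahead, z up)
- coder: Fixed date coder; origin on the bench under its ledge. Ledge: x +-20 mm, y +-120 mm, top 70 mm up. Back rail on its +x edge: 6 mm thick, 12 mm above the ledge. Column 45 x 20 mm, 283 mm high, at x 75, y -150 mm. A bar from it carries two black print heads over the back of the ledge: x 25 to 80 mm, 30 mm wide, at y -60 and +60 mm, undersides 242 mm up.
- column_place (a point): place nearer the column: point on the ledge's top, middle of its depth, in line with the print head at the column end (coder y -60 mm); axes of the coder, x towards the back rail, z up
- free_place (a point): place farther from the column: the same at the other print head (coder y +60 mm)
- start (a joint): travel of the coder's start button, m: 0 = up, 0.006 = fully down (5 N)
- start_top (a point): top centre of the round black start button (36 mm across) on its grey housing, on the bench in front of the chute and coder; pressed straight down
- tape_roll: Bystander: clear roll of packing tape lying flat, 84 mm across, 24 mm high; origin centre of its underside
- spray_bottle: Bystander: white bottle, 64 mm across, 170 mm high, standing; origin centre of its underside
- marker: Bystander: black marker pen lying on the bench, 14 mm thick, about 120 mm long; origin under its middle, x along it
- clip_bin: Bystander: grey open bin 110 x 140 x 50 mm; origin centre of its underside
There are look-alikes about, which are no part of the job. What is shaped like the tall_carton but blue or red is not meant.

How it is judged:
On the way, in this order (a step that is already met when the one before it is completed fails the run):
1. one carton stands upright at its place on the ledge, released (((x of tall_mid in the frame of column_place between -0.012 and 0.012 m and y of tall_mid in the frame of column_place between -0.025 and 0.025 m and z of tall_mid in the frame of column_place between 0.06 and 0.07 m and angle between the z axis of tall_carton and the z axis of column_place, either way round below 0.1 rad and angle between the x axis of tall_carton and the x axis of column_place, either way round below 0.2 rad and linear speed of tall_carton below 0.03 m/s and contact force between the fingers and tall_carton below 0.1 N) or (x of short_mid in the frame of free_place between -0.012 and 0.012 m and y of short_mid in the frame of free_place between -0.025 and 0.025 m and z of short_mid in the frame of free_place between 0.0425 and 0.0525 m and angle between the z axis of short_carton and the z axis of free_place, either way round below 0.1 rad and angle between the x axis of short_carton and the x axis of free_place, either way round below 0.2 rad and linear speed of short_carton below 0.03 m/s and contact force between the fingers and short_carton below 0.1 N))), for 0.2 s.
2. both cartons stand upright at their places, released (x of tall_mid in the frame of column_place between -0.012 and 0.012 m and y of tall_mid in the frame of column_place between -0.025 and 0.025 m and z of tall_mid in the frame of column_place between 0.06 and 0.07 m and angle between the z axis of tall_carton and the z axis of column_place, either way round below 0.1 rad and angle between the x axis of tall_carton and the x axis of column_place, either way round below 0.2 rad and linear speed of each of tall_carton, short_carton below 0.03 m/s and contact force between the fingers and tall_carton below 0.1 N and x of short_mid in the frame of free_place between -0.012 and 0.012 m and y of short_mid in the frame of free_place between -0.025 and 0.025 m and z of short_mid in the frame of free_place between 0.0425 and 0.0525 m and angle between the z axis of short_carton and the z axis of free_place, either way round below 0.1 rad and angle between the x axis of short_carton and the x axis of free_place, either way round below 0.2 rad and contact force between the fingers and short_carton below 0.1 N), for 0.2 s.
3. the start button is pressed fully down (value of joint start above 0.0045 m).
At the end, for the whole second after the job is handed in: Cartons at rest, released, upright within 6 deg on a short end, within 11 deg of square to the rail, centres within 12 mm of mid ledge depth and 25 mm along it of their places (taller: column place, shorter: free place); start button pressed, then up again; others moved under 30 mm (all of step 2 and value of joint start below 0.002 m); the robot touches nothing.
It fails at once if start button pressed while the two cartons are not both standing at their places (value of joint start above 0.003 m and not ((x of tall_mid in the frame of column_place between -0.012 and 0.012 m and y of tall_mid in the frame of column_place between -0.025 and 0.025 m and z of tall_mid in the frame of column_place between 0.06 and 0.07 m and angle between the z axis of tall_carton and the z axis of column_place, either way round below 0.1 rad and angle between the x axis of tall_carton and the x axis of column_place, either way round below 0.2 rad) and (x of short_mid in the frame of free_place between -0.012 and 0.012 m and y of short_mid in the frame of free_place between -0.025 and 0.025 m and z of short_mid in the frame of free_place between 0.0425 and 0.0525 m and angle between the z axis of short_carton and the z axis of free_place, either way round below 0.1 rad and angle between the x axis of short_carton and the x axis of free_place, either way round below 0.2 rad))).
It fails at once if another thing on the bench moved by more than 30 mm (distance of any of tape_roll, spray_bottle, marker, clip_bin from where it was at the start of the episode above 0.03 m).
It also fails if it takes over 72 s, if anything falls off the work surface, if the arm or the gripper's body presses on something with over 40 N, if the wrist force passes 120 N, or if a joint passes its speed limit or range.

## Robot

A 7-joint arm with a two-finger parallel gripper is mounted at the origin on the work surface. World frame = base frame: x ahead of the robot, y to its left, z up, the work surface at z = 0. Lengths are in m, angles in rad, forces in N, time in s.
With the tool pointing down it reaches from about 0.35 to 0.9 m from the base axis. Payload 19.9 kg.
Tool frame: the origin (TCP) lies midway between the tips of the shut fingers; the grasp point (between the pads) lies 19 mm behind it; z points along the fingers, y is the line along which they close (so a half turn about z gives the same grasp; the last joint's range is limited). The gripper opens to 94 mm and grips with 3 to 60 N. Pads are 16 mm wide; open, the fingers measure 119 mm over their backs; the gripper's body (75 mm by 177 mm) begins 78 mm behind the grasp point.
Start: joints at [1.063, 0.417, -0.01, 1.614, 0.005, 1.111, -0.053], TCP at [0.281, -0.558, 0.166] pointing down, gripper open.
Joint ranges: [-2.81, 2.81], [-0.39, 2.02], [-1.27, 1.25], [0.06, 2.57], [-1.19, 4.33], [0.19, 2], [-2.82, 2.82]. Speed limits (rad/s): [1.89, 1.89, 2.39, 2.39, 3.01, 3.01, 3.01].

## Interface

Orientations are given as a unit quaternion [w, x, y, z].
In Python, from cell import arm gives the robot as it stands.
- The arm moves only by the tool servo_tool, never from a script. Its argument "targets" is a list of rows, each a list of 7 numbers: the shift along the world's x, y, z in cm, then the turn, a rotation vector about the world's x, y, z in degrees, then the closure, from 0 (fully open) to 1 (shut). A call has 1 to 12 rows; each row is the pose to reach, as a shift and turn from the pose commanded when the call began; what a row does not reach only later rows make up. A row lasts 1/8 s, in which the tool goes at most 62.5 mm and 10.7 degrees, less where a joint would pass 70% of its speed; a pose out of reach is approached as far as the arm can. A call with a gripper value outside its range is refused whole. The fingers move at their own pace and stop on an object; "force" is the grip in N (left out, the last holds). Time passes only in rows, so rows that repeat a pose let the fingers close. It gives the time, the measured TCP pose, the force, the opening and the grip force at its end, in the units of the state.
- arm.state(): the state, without advancing time (a new reading comes with each control period).
- arm.get_image(name): name is "side" or "top"; returns (picture, depth): 480x640x3 uint8, blue, green, red; 480x640 float32, m along the optical axis (not along the pixel's ray), 0 where there is no reading.
- arm.camera_params(name): a dict with "fov_y" (degrees; the focal length in pixels is half the picture's height over the tangent of half this angle, whatever the lens; pixels are square), "cx", "cy" (the principal point, pixels), "extrinsics" (4x4, takes a point from camera to world coordinates). Camera axes: x right, y up, looking along -z (the intrinsics and any distortion apply to the point x, -y, -z); pixel columns grow to the right and rows downward; lengths in m; the calibration is good to about 2 mm. A picture is of the moment at which its call begins. camera_params takes no time and is no camera call.
- arm.sign_off(): hands the job in; it is judged then, once.
The state is a dict: "time_s": time; "q": joint angles; "dq": joint speeds; "tau": joint torques, N m; "eef_pos": TCP position; "tcp_rot": TCP orientation; "force": force on the tool from outside, world axes, zero at the start; "moment": the same for the moment, N m; "finger_gap": finger opening in m; "grasp_force": force on a finger pad.
Only numpy, scipy, OpenCV 4.12 (cv2) and the standard library are available. Lean on these libraries where they do the work, as an engineer would, in place of code of your own. Each camera call takes 0.05 s, during which the arm holds its last target. There are 200 camera calls.

## Working session

There is one attempt and no reset: what is moved stays moved. The work goes in short steps, Python scripts to look and compute and a tool call to move; the robot and the scene stay as the last step left them, time stands still between calls to the robot, and variables do not carry over. Pictures are saved under pics/ and viewed, at most 10 in all, crops included, and the job is handed in when it is done.

Besides the shell and the picture viewer there is one more tool, called after ">>>" as name(argument=value, ...), one argument or row to a line, values as JSON. servo_tool: Moves the arm, as the interface text tells. Its arguments: {"type":"object","properties":{"targets":{"type":"array","items":{"type":"array","items":{"type":"number"}}},"force":{"type":"number"}},"required":["targets"]}

```bash
mkdir -p pics; ls; cat > h.py <<'E'
import numpy as np, cv2
from cell import arm
def shot(n):
    im,d=arm.get_image(n); p=arm.camera_params(n); return im,d,p
def K(p):
    f=240/np.tan(np.radians(p["fov_y"])/2); return f
def pts(d,p):
    f=K(p); v,u=np.mgrid[0:480,0:640]
    c=np.stack([(u-p["cx"])/f*d,-(v-p["cy"])/f*d,-d,np.ones_like(d)],-1)
    w=c@np.array(p["extrinsics"]).T; w=w[...,:3]; w[d<=0]=np.nan; return w
E
python3 - <<'E'
from h import *
for n in("side","top"):
    im,d,p=shot(n); cv2.imwrite(f"pics/{n}0.png",im); np.savez(f"{n}0.npz",im=im,d=d,w=pts(d,p)); print(n,p,(d>0).mean(),arm.state()["time_s"])
print(arm.state())
E
```

```text
pics
side {'fov_y': 46.66786828784537, 'cx': 325.15282743070077, 'cy': 229.71019696621656, 'extrinsics': array([[-0.95358141,  0.23271253, -0.19112137,  0.25800371],
       [-0.30112106, -0.74305812,  0.59765436,  1.10614439],
       [-0.00293263,  0.62746276,  0.77864105,  1.31008758],
       [ 0.        ,  0.        ,  0.        ,  1.        ]])} 0.9960514322916667 0.05
top {'fov_y': 47.02201708893207, 'cx': 313.7218439928902, 'cy': 238.3698084805989, 'extrinsics': array([[ 0.01107107,  0.99723062, -0.07354262,  0.46553156],
       [-0.99989702,  0.01036899, -0.00992155,  0.16152193],
       [-0.00913151,  0.07364489,  0.99724272,  1.53116905],
       [ 0.        ,  0.        ,  0.        ,  1.        ]])} 0.9960416666666667 0.1
{'time_s': 0.1, 'q': array([ 1.0635033 ,  0.4179129 , -0.01027817,  1.61408663,  0.00469477,
        1.11068888, -0.05296691]), 'dq': array([-3.71043624e-04, -5.54963222e-04, -5.84686166e-04, -3.14573469e-04,
        9.25584893e-04, -8.13936132e-05, -5.43469630e-04]), 'tau': array([ 9.62498088e-04, -8.52590704e+01,  6.39869571e-01, -4.26699722e+01,
       -4.88393311e-02,  1.64199632e-02,  3.63158642e-05]), 'eef_pos': array([ 0.28051842, -0.55810159,  0.16570033]), 'tcp_rot': array([-5.09530927e-04,  9.72999991e-01,  2.30804527e-01, -1.66922955e-04]), 'force': array([ 0.34014398, -0.30758454, -0.15137043]), 'moment': array([ 0.01884652, -0.00048578,  0.02225538]), 'grasp_force': 0.0, 'finger_gap': 0.0940812788380371}
```

View pics/side0.png

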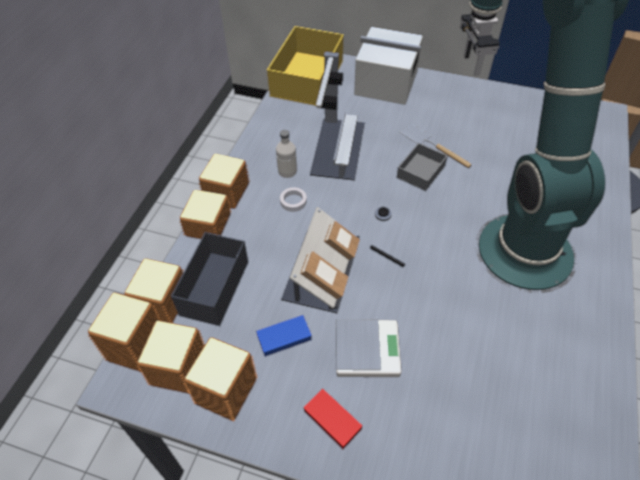

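View pics/top0.png

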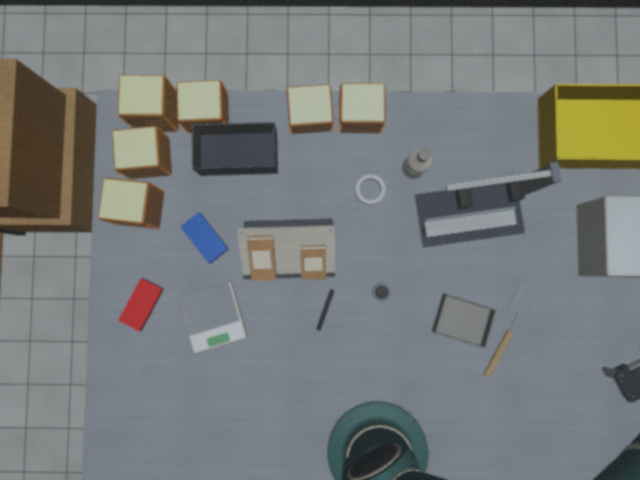

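The top view shows the two brown cartons on the chute: the taller at (261,259), the shorter at (313,263). The look-alikes are blue (205,238) and red (140,304). The ledge is at (470,222), the column at (555,172), the button at (381,291) and the chute's low edge at row ~277. By the description I choose the brown ones. The side view agrees: tall at (325,278), short at (342,238).

```bash
python3 - <<'E'
from h import *
vis=[]
for n,boxes in(("top",dict(tall=(240,225,285,285),short=(292,235,335,285))),("side",dict(tall=(295,245,352,310),short=(322,215,365,262)))):
    z=np.load(n+"0.npz"); im,w=z["im"],z["w"]; hsv=cv2.cvtColor(im,cv2.COLOR_BGR2HSV)
    for k,(a,b,c,e) in boxes.items():
        m=np.zeros((480,640),np.uint8); m[b:e,a:c]=255
        br=((hsv[...,0]<22)&(hsv[...,1]>70)&(m>0)).astype(np.uint8)
        br=cv2.morphologyEx(br,cv2.MORPH_CLOSE,np.ones((15,15)))
        cs,_=cv2.findContours(br,0,2); cc=max(cs,key=cv2.contourArea)
        mm=np.zeros_like(br); cv2.drawContours(mm,[cc],-1,1,-1)
        mi=cv2.erode(mm,np.ones((5,5)))>0
        P=w[mi]; P=P[~np.isnan(P[:,0])]
        # plane fit robust
        for _ in range(4):
            c0=P.mean(0); nrm=np.linalg.svd(P-c0,full_matrices=False)[2][2]; r=(P-c0)@nrm; P=P[abs(r)<max(.004,1.5*r.std())]
        nrm*=np.sign(nrm[2]); print(n,k,"plane c",c0.round(4),"n",nrm.round(3),"slope",np.degrees(np.arccos(nrm[2])).round(1),"resid",r.std().round(4))
        # top face points: all mask px near plane; extents
        Q=w[mm>0]; Q=Q[~np.isnan(Q[:,0])]; Q=Q[abs((Q-c0)@nrm)<.004]
        yaw=np.arctan2(-nrm[1],-nrm[0]); yh=np.array([-np.sin(yaw),np.cos(yaw),0]); zh=np.cross(nrm,yh)*-1; 
        zh*=np.sign(zh[2])
        q=np.stack([(Q-c0)@yh,(Q-c0)@zh],1); lo,hi=np.percentile(q,1,0),np.percentile(q,99,0)
        rect=cv2.minAreaRect((q*1000).astype(np.float32))
        print("   yaw",np.degrees(yaw).round(1),"ext mm",((hi-lo)*1000).round(1),"rectc",(c0+rect[0][0]/1e3*yh+rect[0][1]/1e3*zh).round(4),rect[1],rect[2])
    c=im[205:320,225:345] if n=="top" else im[190:320,270:390]
    vis.append(cv2.resize(c,(400,400),interpolation=cv2.INTER_CUBIC))
    # ledge: points by height
    L=(w[...,0]>.3)&(w[...,1]<-.02)&(w[...,1]>-.45)
    reg=np.zeros((480,640),bool)
    if n=="top": reg[170:250,405:570]=1
    else: reg[45:180,305:370]=1
    for nm,lo,hi in(("ledge",.062,.076),("rail",.078,.092),("col",.265,.32)):
        s=reg&(w[...,2]>lo)&(w[...,2]<hi); Q=w[s]
        if len(Q)>10:
            r=cv2.minAreaRect((Q[:,:2]*1000).astype(np.float32)); print(n,nm,len(Q),"z",np.median(Q[:,2]).round(4),"rect",np.round(r[0],1),np.round(r[1],1),round(r[2],1))
    # button
    u,v=(381,291) if n=="top" else (383,213)
    s=hsv[...,2]<70; s2=np.zeros_like(s); s2[v-10:v+10,u-10:u+10]=1; s&=s2
    print(n,"button",np.nanmedian(w[s],0).round(4),s.sum(), "bench",np.nanmedian(w[350:360,270:300] if n=="top" else w[300:310,440:460],(0,1)).round(4))
cv2.imwrite("pics/crop1.png",np.hstack(vis))
E
```

```text
top tall plane c [0.5147 0.311  0.0976] n [-0.647 -0.036  0.762] slope 40.4 resid 0.0019
   yaw 3.2 ext mm [ 62.1 125.8] rectc [0.5118 0.3113 0.0951] (64.10616302490234, 131.3164520263672) 0.693281888961792
top short plane c [0.5056 0.1774 0.0856] n [-0.655 -0.02   0.755] slope 40.9 resid 0.002
   yaw 1.8 ext mm [61.4 92.9] rectc [0.5032 0.1772 0.0836] (95.37660217285156, 62.13121795654297) 88.3196792602539
top ledge 1359 z 0.0702 rect [ 647.9 -208.3] [315.2 165.3] 77.3
top rail 228 z 0.0825 rect [ 663.9 -214.3] [313.8 138.1] 76.5
top col 1327 z 0.2751 rect [ 676.8 -259.8] [ 57.4 259.8] 8.7
top button [ 0.4297 -0.0054  0.024 ] 16 bench [0.2586 0.2533 0.0003]
side tall plane c [0.5087 0.3079 0.0921] n [-0.646 -0.138  0.75 ] slope 41.4 resid 0.0028
   yaw 12.1 ext mm [139.1 128.8] rectc [0.5125 0.2769 0.0897] (141.5722198486328, 130.17739868164062) 5.83035945892334
side short plane c [0.5    0.1854 0.0824] n [-0.649  0.022  0.76 ] slope 40.5 resid 0.0019
   yaw -2.0 ext mm [63.4 91.3] rectc [0.499  0.1788 0.0817] (94.88226318359375, 65.00682067871094) 86.3165512084961
side ledge 744 z 0.0684 rect [ 716.  -432.9] [223.3 656.3] 6.7
side rail 195 z 0.0826 rect [ 718.8 -422.8] [220.5 623.1] 4.4
side col 547 z 0.2723 rect [ 673.4 -264.8] [ 66.6 266.7] 12.5
side button [ 0.4277 -0.0048  0.0198] 63 bench [ 0.1768  0.2473 -0.0018]
```

View pics/crop1.png

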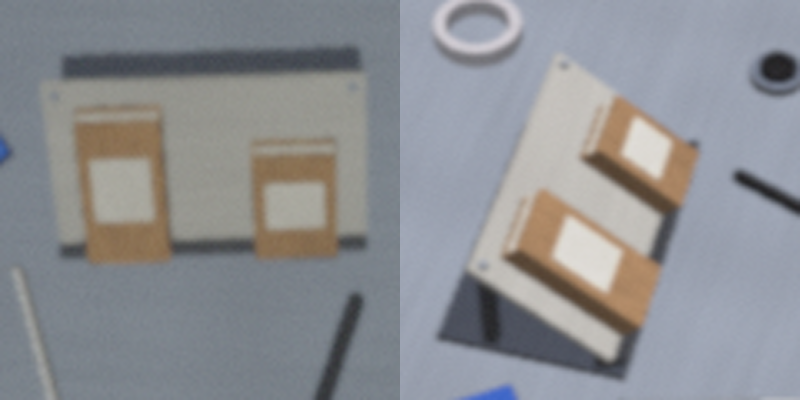

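The crop confirms plain brown cartons with white labels: the taller on the +y side and the shorter on the -y side, both against the stop. Next I measure the chute yaw, the coder pose and the button more carefully.

```bash
python3 - <<'E'
from h import *
def lines(n,reg,lo,hi,cond,nm):
    z=np.load(n+"0.npz"); im,w=z["im"],z["w"]; hsv=cv2.cvtColor(im,cv2.COLOR_BGR2HSV)
    a,b,c,e=reg; m=np.zeros((480,640),bool); m[b:e,a:c]=1
    m&=cond(hsv)&(w[...,2]>lo)&(w[...,2]<hi)
    k,l,st,_=cv2.connectedComponentsWithStats(m.astype(np.uint8)); i=1+st[1:,4].argmax(); m=l==i
    Q=w[m]; r=cv2.minAreaRect((Q[:,:2]*1000).astype(np.float32))
    c0=Q.mean(0); nr=np.linalg.svd(Q-c0,full_matrices=False)[2][0]
    print(n,nm,len(Q),"z",np.percentile(Q[:,2],[5,50,95]).round(4),"rect",np.round(r[0],1),np.round(r[1],1),round(r[2],1),"long axis yaw",np.degrees(np.arctan2(-nr[0]*np.sign(nr[1]),abs(nr[1]))).round(2)); return Q
wh=lambda h:(h[...,2]>150)&(h[...,1]<40)
al=lambda h:h[...,2]>0
for n,reg in(("top",(410,195,530,250)),("side",(325,105,370,180))):
    lines(n,reg,.06,.078,al,"ledge"); lines(n,reg,.079,.1,al,"rail")
    reg2=(440,165,575,200) if n=="top" else (305,45,350,115)
    lines(n,reg2,.24,.32,al,"bar+heads+col")
for n,(u,v) in(("top",(381,291)),("side",(383,213))):
    z=np.load(n+"0.npz"); im,w=z["im"],z["w"]; g=cv2.cvtColor(im,6)
    s=np.zeros((480,640),bool); s[v-14:v+14,u-14:u+14]=1; s&=(g<90)
    print(n,"button px",np.argwhere(s).mean(0),s.sum(),np.nanpercentile(w[s],[20,50,80],axis=0).round(3).tolist())
# chute deck plane + yaw
from collections import Counter
z=np.load("top0.npz"); w,im=z["w"],z["im"]
s=np.zeros((480,640),bool); s[228:272,285:296]=1; s[228:236,250:330]=1; s[240:272,242:245]=1
P=w[s]; P=P[~np.isnan(P[:,0])]
for _ in range(4):
    c0=P.mean(0); nr=np.linalg.svd(P-c0,full_matrices=False)[2][2]; r=(P-c0)@nr; P=P[abs(r)<.006]
nr*=np.sign(nr[2]); print("deck",c0,nr,np.degrees(np.arccos(nr[2])),"yaw",np.degrees(np.arctan2(-nr[1],-nr[0])))
E
```

```text
top ledge 1398 z [0.065  0.0703 0.0756] rect [ 621.9 -237.5] [ 46.1 241.2] 8.6 long axis yaw 8.55
top rail 117 z [0.0797 0.0827 0.0864] rect [ 644.8 -254.3] [  6.1 156. ] 8.7 long axis yaw 8.92
top bar+heads+col 1424 z [0.2549 0.275  0.2832] rect [ 679.6 -260.9] [ 66.3 260.4] 12.1 long axis yaw 9.5
side ledge 653 z [0.0627 0.0684 0.0744] rect [ 615.5 -241.2] [ 46.3 251.2] 8.2 long axis yaw 8.24
side rail 12 z [0.0793 0.082  0.0844] rect [ 626.7 -178.6] [ 5.5 34.4] 9.8 long axis yaw 10.67
side bar+heads+col 817 z [0.2458 0.2697 0.2796] rect [ 673.4 -264.9] [ 67.3 266.6] 12.7 long axis yaw 12.49
top button px [291.8        381.16428571] 140 [[0.424, -0.017, 0.019], [0.433, -0.008, 0.022], [0.441, 0.0, 0.025]]
side button px [211.73863636 383.        ] 88 [[0.419, -0.014, 0.016], [0.428, -0.005, 0.019], [0.435, 0.003, 0.022]]
deck [0.5622265  0.24830877 0.09863723] [-0.64393469 -0.02312076  0.76473103] 40.11693101264974 yaw 2.05634696668661
```

```bash
cat >> h.py <<'E'
from scipy.spatial.transform import Rotation as R
def tool(yaw,lean):
    """tool y = -(level y axis at yaw deg); lean deg: tool z tipped forward (+) of straight down along yaw"""
    a,l=np.radians(yaw),np.radians(lean); x=np.array([np.cos(a),np.sin(a),0]); y=np.array([np.sin(a),-np.cos(a),0])
    z=np.sin(l)*x-np.cos(l)*np.array([0,0,1]); return np.stack([np.cross(y,z),y,z],1)
def delta(pos,M,q=None):
    s=arm.state(); q0=s["tcp_rot"]; R0=R.from_quat([q0[1],q0[2],q0[3],q0[0]])
    return ((np.array(pos)-s["eef_pos"])*100).round(2), np.degrees((R.from_matrix(M)*R0.inv()).as_rotvec()).round(1)
E
python3 - <<'E'
from h import *
M=tool(2.06,-15); t=M[:,2]; g=np.array([.5094,.310,.0703]); print(t)
for p in (g-.12*t,g): print(p,delta(p,M))
E
```

```text
[-0.25865178 -0.00930352 -0.96592583]
[0.54043821 0.31111642 0.1862111 ] (array([25.99, 86.92,  2.05]), array([ -3.8,  14.6, -24.5]))
[0.5094 0.31   0.0703] (array([22.89, 86.81, -9.54]), array([ -3.8,  14.6, -24.5]))
```

>>> servo_tool(
  targets=[
    [0, 0, 6, 0, 0, 0, 0],
    [2, 5, 12, 0, 0, -5, 0],
    [5, 11, 17, 0, 3, -10, 0],
    [8, 17, 18, -1, 5, -14, 0],
    [11, 23, 18, -2, 8, -18, 0],
    [13, 29, 18, -3, 11, -22, 0],
    [15, 35, 18, -4, 14.6, -24.5, 0],
    [17, 41, 18, -4, 14.6, -24.5, 0],
    [18.5, 47, 18, -4, 14.6, -24.5, 0],
    [20, 53, 18, -4, 14.6, -24.5, 0],
    [21.5, 59, 18, -4, 14.6, -24.5, 0],
    [23, 65, 18, -4, 14.6, -24.5, 0],
  ],
  force=25,
)

```text
time_s: 1.6
eef_pos: [0.5002, 0.0519, 0.3461]
tcp_rot: [0.005, 0.991, 0.018, -0.131]
force: [0.7, -0.7, -0.4]
finger_gap: 0.094
grasp_force: 0.0
```

```bash
python3 - <<'E'
from h import *
M=tool(2.06,-15); t=M[:,2]; g=np.array([.5094,.310,.0703])
for p in (g-.12*t,g): print(p,delta(p,M))
s=arm.state(); print(s["q"].round(2))
E
```

```text
[0.54043821 0.31111642 0.1862111 ] (array([  4.02,  25.93, -15.99]), array([ 0.3, -0. ,  0. ]))
[0.5094 0.31   0.0703] (array([  0.92,  25.81, -27.58]), array([ 0.3, -0. ,  0. ]))
[ 0.14  0.29 -0.37  1.43  0.06  1.7  -1.77]
```

>>> servo_tool(
  targets=[
    [1, 6, 0, 0, 0, 0, 0],
    [2, 12, -2, 0, 0, 0, 0],
    [3, 18, -5, 0, 0, 0, 0],
    [3, 20, -9, 0, 0, 0, 0],
    [3, 20, -13, 0, 0, 0, 0],
    [3, 20, -13, 0, 0, 0, 0],
    [3, 20, -13, 0, 0, 0, 0],
  ],
)

```text
time_s: 2.48
eef_pos: [0.5308, 0.2499, 0.2178]
tcp_rot: [0.004, 0.991, 0.017, -0.13]
force: [-0.1, 0.5, 0.6]
finger_gap: 0.0938
grasp_force: 0.0
```

```bash
python3 - <<'E'
from h import *
M=tool(2.06,-15); t=M[:,2]; g=np.array([.5094,.310,.0703])
for p in (g-.12*t,g-.04*t,g): print(p,delta(p,M))
s=arm.state(); print(s["q"].round(2))
vis=[]
for n,(a,b) in(("top",(170,160)),("side",(240,150))):
    im,_,_=shot(n); vis.append(cv2.resize(im[b:b+200,a:a+200],(400,400),interpolation=cv2.INTER_CUBIC))
cv2.imwrite("pics/pre1.png",np.hstack(vis))
E
```

```text
[0.54043821 0.31111642 0.1862111 ] (array([ 0.96,  6.12, -3.16]), array([0.2, 0.1, 0. ]))
[0.51974607 0.31037214 0.10893703] (array([ -1.11,   6.05, -10.89]), array([0.2, 0.1, 0. ]))
[0.5094 0.31   0.0703] (array([ -2.14,   6.01, -14.75]), array([0.2, 0.1, 0. ]))
[-0.13  0.52 -0.44  1.41  0.09  1.49 -2.1 ]
```

View pics/pre1.png

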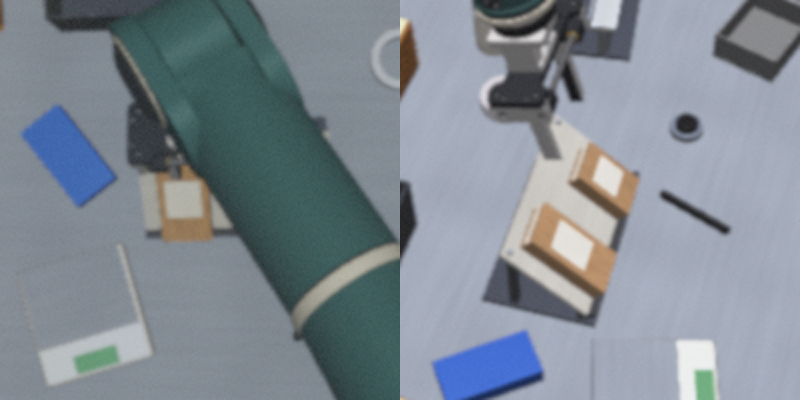

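The fingers are clear above the deck (side crop, fingers at ~(550,135)), and the cartons haven't moved. I'm moving on to the pre-grasp pose and descending.

>>> servo_tool(
  targets=[
    [0.5, 3, -1, 0, 0, 0, 0],
    [1, 6, -3, 0, 0, 0, 0],
    [1, 6, -3.2, 0, 0, 0, 0],
    [-0.1, 6, -7, 0, 0, 0, 0],
    [-1.1, 6, -10.9, 0, 0, 0, 0],
    [-1.1, 6, -10.9, 0, 0, 0, 0],
  ],
)

```text
time_s: 3.32
eef_pos: [0.5184, 0.3087, 0.1067]
tcp_rot: [0.005, 0.991, 0.017, -0.132]
force: [0.1, 0.3, 0.6]
finger_gap: 0.0938
grasp_force: 0.0
```

```bash
python3 - <<'E'
from h import *
M=tool(2.06,-15); t=M[:,2]; g=np.array([.5094,.310,.0703])
print(delta(g,M))
im,_,_=shot("side"); a=cv2.resize(im[215:315,260:380],(720,600),interpolation=cv2.INTER_CUBIC)
cv2.imwrite("pics/pre2.png",a)
E
```

```text
(array([-0.9 ,  0.13, -3.64]), array([ 0.3, -0.1,  0. ]))
```

View pics/pre2.png

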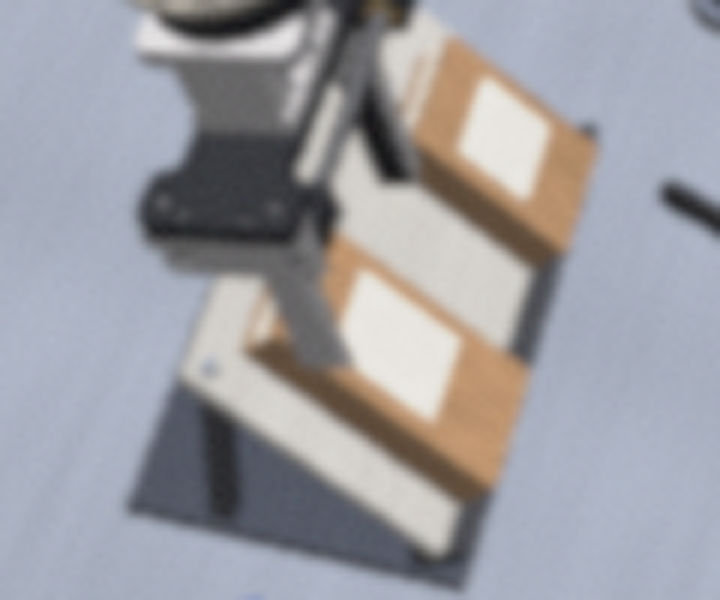

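The side crop shows the fingers on either side of the tall carton (near finger tip at ~(330,360) in the crop). I'll descend and grip.

>>> servo_tool(
  targets=[
    [-0.4, 0.1, -1.8, 0, 0, 0, 0],
    [-0.9, 0.1, -3.6, 0, 0, 0, 0],
    [-0.9, 0.1, -3.6, 0, 0, 0, 0],
    [-0.9, 0.1, -3.6, 0, 0, 0, 1],
    [-0.9, 0.1, -3.6, 0, 0, 0, 1],
    [-0.9, 0.1, -3.6, 0, 0, 0, 1],
    [-0.9, 0.1, -3.6, 0, 0, 0, 1],
    [-0.9, 0.1, -3.6, 0, 0, 0, 1],
    [-0.9, 0.1, -3.6, 0, 0, 0, 1],
  ],
  force=25,
)

```text
time_s: 4.5
eef_pos: [0.5102, 0.3112, 0.0716]
tcp_rot: [0.004, 0.991, 0.018, -0.131]
force: [-1.0, -0.9, 5.6]
finger_gap: 0.0583
grasp_force: 28.9
```

>>> servo_tool(
  targets=[
    [0, 0, 1, 0, 0, 0, 1],
    [0, 0, 3, 0, 0, 0, 1],
    [-1, 0, 6, 0, 0, 0, 1],
    [-1, 0, 8, 0, 0, 0, 1],
    [-1, 0, 8, 0, 0, 0, 1],
  ],
)

```text
time_s: 5.12
eef_pos: [0.5013, 0.3114, 0.1531]
tcp_rot: [0.004, 0.991, 0.018, -0.129]
force: [-0.9, 0.3, 0.2]
finger_gap: 0.0002
grasp_force: 0.0
```

```bash
python3 - <<'E'
from h import *
im,d,p=shot("side"); cv2.imwrite("pics/lift1.png",cv2.resize(im[180:330,240:400],(640,600),interpolation=cv2.INTER_CUBIC))
s=arm.state();print(s["eef_pos"],s["finger_gap"],s["grasp_force"],s["force"])
E
```

```text
[0.50076399 0.31094665 0.15177642] 0.00037957298609161586 0.0 [-0.60787956 -1.13289775 -0.97592039]
```

View pics/lift1.png

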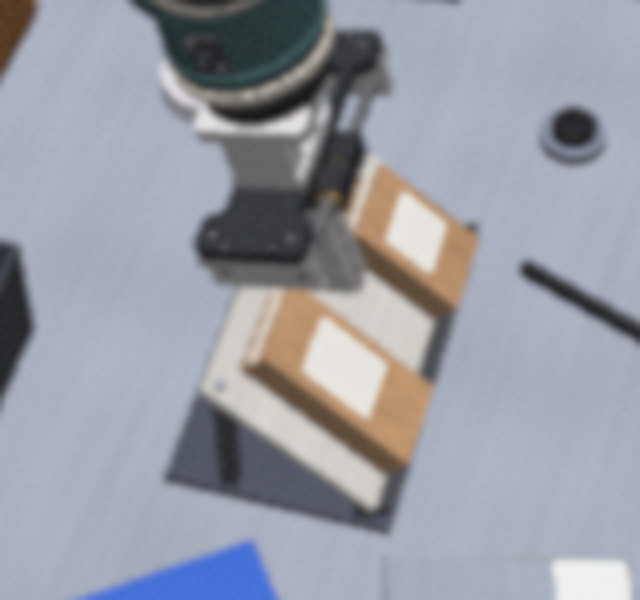

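The grip slipped off, and the carton is back in its place. My guess is that the finger tips sit farther back when open than when shut, so I'll measure that, shut first and then open.

```bash
cat >> h.py <<'E'
def tips(M=None):
    s=arm.state(); q=s["tcp_rot"]; M=R.from_quat([q[1],q[2],q[3],q[0]]).as_matrix()
    im,d,p=shot("side"); w=pts(d,p); l=(w-s["eef_pos"])@M
    for sg in(-1,1):
        m=(abs(l[...,0])<14)&(l[...,1]*sg>-2)&(l[...,1]*sg<.07)&(l[...,2]>-.07)&(l[...,2]<.025)&(abs(l[...,0])<.014)
        Q=l[m]
        print(sg,len(Q),"tip depth pct",np.percentile(Q[:,2],[90,95,99,100]).round(4) if len(Q) else "", "gap",s["finger_gap"])
E
python3 -c "
from h import *
tips()"
```

```text
-1 162 tip depth pct [0.0005 0.0018 0.0038 0.0049] gap 0.00037957298609161586
1 80 tip depth pct [-0.0455 -0.0408 -0.0361 -0.036 ] gap 0.00037957298609161586
```

>>> servo_tool(
  targets=[
    [0, 0, 3, 0, 0, 0, 0],
    [0, 0, 5, 0, 0, 0, 0],
    [0, 0, 5, 0, 0, 0, 0],
    [0, 0, 5, 0, 0, 0, 0],
    [0, 0, 5, 0, 0, 0, 0],
    [0, 0, 5, 0, 0, 0, 0],
  ],
)

```text
time_s: 5.98
eef_pos: [0.5, 0.3109, 0.2007]
tcp_rot: [0.005, 0.991, 0.018, -0.131]
force: [-0.5, 0.9, -0.2]
finger_gap: 0.0566
grasp_force: 0.0
```

```bash
python3 -c "
from h import *
tips()
M=tool(2.06,-15); print(delta([.5094,.31,.0703],M))
"
```

```text
-1 142 tip depth pct [-0.043  -0.04   -0.0377 -0.0356] gap 0.05661103728850399
1 142 tip depth pct [-0.043  -0.04   -0.0377 -0.0356] gap 0.05661103728850399
(array([  0.94,  -0.09, -13.05]), array([ 0.3, -0. , -0. ]))
```

>>> servo_tool(
  targets=[
    [0, 0, 0, 0, 0, 0, 0],
    [0, 0, 0, 0, 0, 0, 0],
    [0, 0, 0, 0, 0, 0, 0],
    [0, 0, 0, 0, 0, 0, 0],
  ],
)

```text
time_s: 6.52
eef_pos: [0.5002, 0.311, 0.2012]
tcp_rot: [0.004, 0.991, 0.018, -0.131]
force: [0.3, -0.6, -0.6]
finger_gap: 0.0941
grasp_force: 0.0
```

```bash
sed -i 's/abs(l\[...,0\])<14)&(l\[...,1\]\*sg>-2)/abs(l[...,0])<.014)\&(l[...,1]*sg>.015)/' h.py; python3 - <<'E'
from h import *
tips()
s=arm.state(); q=s["tcp_rot"]; M=R.from_quat([q[1],q[2],q[3],q[0]]).as_matrix()
im,d,p=shot("side"); w=pts(d,p); l=(w-s["eef_pos"])@M
m=(abs(l[...,0])<.03)&(abs(l[...,1])<.1)&(l[...,2]>-.12)&(l[...,2]<.02)
v,u=np.where(m); print(u.min(),u.max(),v.min(),v.max())
H,_,_=np.histogram2d(l[m][:,1],l[m][:,2],bins=[np.arange(-.1,.101,.01),np.arange(-.12,.021,.01)]); print(H.astype(int))
a,b=u.min()-8,v.min()-8
cv2.imwrite("pics/tip.png",cv2.resize(im[b:b+75,a:a+75],(600,600),interpolation=cv2.INTER_CUBIC)); print(a,b)
f=K(p);E=np.linalg.inv(p["extrinsics"])
for y in(-.047,.047):
  for z in(0,-.019):
    c=E@np.append(s["eef_pos"]+M@[0,y,z],1); print(y,z,"px in crop",(np.array([p["cx"]+f*c[0]/-c[2]-a,p["cy"]-f*c[1]/-c[2]-b])*8).round())
E
```

```text
-1 66 tip depth pct [-0.0476 -0.0459 -0.0411 -0.0411] gap 0.09405519599327872
1 80 tip depth pct [-0.0403 -0.0384 -0.035  -0.0342] gap 0.09405519599327872
310 336 202 256
[[ 0  0  0  0  0  0  0  0  0  0  0  0  0  0]
 [ 0  0  0  0  0  0  0  0  0  0  0  0  0  0]
 [ 0  0  0  0  0  0  0  0  0  0  0  0  0  0]
 [ 0  0  1  2  0  0  1  0  0  0  0  0  0  0]
 [ 1 17 26 20 26 28 17 14  0  0  0  0  0  0]
 [ 0  0  2  3  3  1  3  0  1  0  0  0  0  0]
 [ 0  0  0  0  0  0  0  0  0  0  0  0  0  0]
 [ 0  0  0  0  0  0  0  0  0  0  0  0  0  0]
 [ 0  0  0  0  0  0  0  0  0  0  0  0  0  0]
 [ 0  0  0  0  0  0  0  0  0  0  0  0  0  0]
 [ 0  0  0  0  0  0  0  0  0  0  0  0  0  0]
 [ 0  0  0  0  0  0  0  0  0  0  0  0  0  0]
 [ 0  0  0  0  0  0  0  0  0  0  0  0  0  0]
 [ 0  0  0  0  0  0  0  0  0  0  0  0  0  0]
 [ 3  8 10 12 14 14 12 11  2  0  0  0  0  0]
 [ 5  9 10  8 11 10 14 13  5  0  0  0  0  0]
 [ 0  0  1  0  1  0  0  0  0  0  0  0  0  0]
 [ 0  0  0  0  0  0  0  0  0  0  0  0  0  0]
 [ 0  0  0  0  0  0  0  0  0  0  0  0  0  0]
 [ 0  0  0  0  0  0  0  0  0  0  0  0  0  0]]
302 194
-0.047 0 px in crop [183. 561.]
-0.047 -0.019 px in crop [167. 523.]
0.047 0 px in crop [262. 327.]
0.047 -0.019 px in crop [247. 288.]
```

View pics/tip.png

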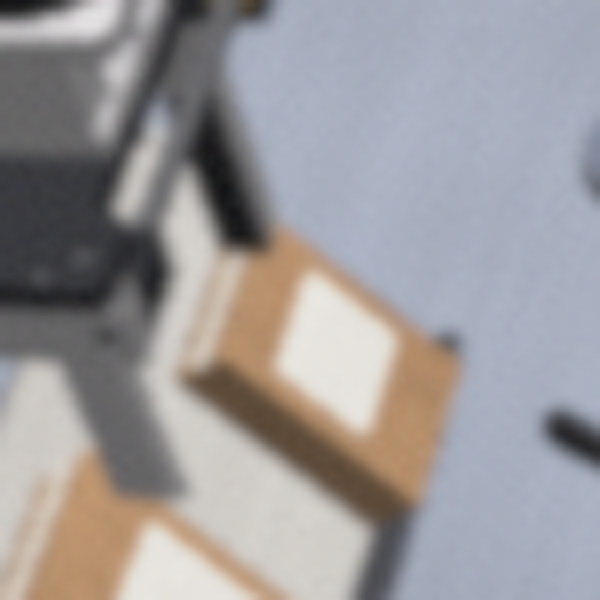

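In the crop the open tips are at (160,493), but the reported TCP projects to (183,561). The real tips therefore sit ~35 mm short of the reported TCP, so the first grasp closed above the carton. I'll quantify that offset in both views.

```bash
python3 - <<'E'
from h import *
s=arm.state(); q=s["tcp_rot"]; M=R.from_quat([q[1],q[2],q[3],q[0]]).as_matrix()
for n in("side","top"):
    im,d,p=shot(n); w=pts(d,p); l=(w-s["eef_pos"])@M
    for sg in(-1,1):
        m=(abs(l[...,0])<.04)&(l[...,1]*sg>.03)&(l[...,1]*sg<.075)&(l[...,2]>-.09)&(l[...,2]<.02)
        Q=l[m]; 
        if len(Q)<5: print(n,sg,len(Q)); continue
        print(n,sg,len(Q),"x",np.percentile(Q[:,0],[2,10,50,90,98]).round(3),"y",np.percentile(Q[:,1],[5,50,95]).round(3),"z max",np.sort(Q[:,2])[-6:].round(3))
        for lo in(-.09,-.075,-.06,-.05):
            k=(Q[:,2]>lo)&(Q[:,2]<lo+.012)
            if k.any(): print("   z",lo,"x range",Q[k,0].min().round(3),Q[k,0].max().round(3))
# independent FK sanity: what the depth says of the bench below
print(s["q"].round(3))
E
```

```text
side -1 121 x [-0.013 -0.013 -0.007  0.004  0.006] y [-0.06  -0.057 -0.048] z max [-0.045 -0.043 -0.043 -0.042 -0.041 -0.041]
   z -0.09 x range -0.013 0.005
   z -0.075 x range -0.014 0.005
   z -0.06 x range -0.013 0.007
   z -0.05 x range -0.013 0.007
side 1 129 x [-0.014 -0.013 -0.007  0.003  0.006] y [0.046 0.05  0.058] z max [-0.039 -0.038 -0.038 -0.037 -0.036 -0.033]
   z -0.09 x range -0.013 0.003
   z -0.075 x range -0.014 0.006
   z -0.06 x range -0.014 0.006
   z -0.05 x range -0.016 0.006
top -1 39 x [-0.01  -0.01  -0.009 -0.005 -0.003] y [-0.058 -0.052 -0.047] z max [-0.048 -0.047 -0.045 -0.044 -0.044 -0.042]
   z -0.09 x range -0.011 -0.005
   z -0.075 x range -0.01 -0.004
   z -0.06 x range -0.01 -0.004
   z -0.05 x range -0.01 -0.001
top 1 0
[-0.218  0.531 -0.465  1.437  0.083  1.442 -2.206]
```

```bash
python3 - <<'E'
from h import *
p=arm.camera_params("side"); M=tool(2.06,-15); f=K(p);E=np.linalg.inv(p["extrinsics"])
for z in(0,-.036):
    c=E@np.append(np.array([.50076,.31095,.15178])+M@[0,0,z],1); print("lift1 crop px",z,(p["cx"]+f*c[0]/-c[2]-240)*4,(p["cy"]-f*c[1]/-c[2]-180)*4)
t=M[:,2]
for e in(.05,.033): print(delta(np.array([.5094,.31,.0703])+(.033-e)*t+.033*t,M))
E
```

```text
lift1 crop px 0 358.3687011472034 323.0101018450134
lift1 crop px -0.036 344.2354498437435 287.48937366301857
(array([  0.51,  -0.11, -14.64]), array([ 0.2, -0. , -0. ]))
(array([  0.07,  -0.13, -16.28]), array([ 0.2, -0. , -0. ]))
```

The closed tips in lift1 also match -36 mm, so it's a constant offset along the tool. I'll correct for it and grasp again.

>>> servo_tool(
  targets=[
    [1.4, -0.1, -4, 0, 0, 0, 0],
    [1.6, -0.1, -9, 0, 0, 0, 0],
    [1.4, -0.1, -11.5, 0, 0, 0, 0],
    [0.7, -0.1, -14, 0, 0, 0, 0],
    [0.1, -0.1, -16.2, 0, 0, 0, 0],
    [0.1, -0.1, -16.2, 0, 0, 0, 0],
    [0.1, -0.1, -16.2, 0, 0, 0, 0],
  ],
)

```text
time_s: 7.6
eef_pos: [0.5019, 0.3102, 0.0401]
tcp_rot: [0.004, 0.991, 0.018, -0.13]
force: [0.6, -0.8, -0.1]
finger_gap: 0.094
grasp_force: 0.0
```

>>> servo_tool(
  targets=[
    [0, 0, 0, 0, 0, 0, 1],
    [0, 0, 0, 0, 0, 0, 1],
    [0, 0, 0, 0, 0, 0, 1],
    [0, 0, 0, 0, 0, 0, 1],
    [0, 0, 0, 0, 0, 0, 1],
    [0, 0, 0, 0, 0, 0, 1],
    [0, 0, 0, 0, 0, 0, 1],
    [0, 0, 0, 0, 0, 0, 1],
  ],
  force=30,
)

```text
time_s: 8.6
eef_pos: [0.5013, 0.31, 0.0394]
tcp_rot: [0.004, 0.991, 0.018, -0.131]
force: [0.1, -1.2, 6.3]
finger_gap: 0.0657
grasp_force: 30.0
```

Gripped: the gap is 65.7 mm. I'll lift and work out the staging pose.

>>> servo_tool(
  targets=[
    [0, 0, 1, 0, 0, 0, 1],
    [0, 0, 3, 0, 0, 0, 1],
    [-1, 0, 7, 0, 0, 0, 1],
    [-2, 0, 11, 0, 0, 0, 1],
    [-3, -1, 16, 0, 0, 0, 1],
    [-3, -1, 20, 0, 0, 0, 1],
    [-3, -1, 22, 0, 0, 0, 1],
    [-3, -1, 22, 0, 0, 0, 1],
  ],
)

```text
time_s: 9.6
eef_pos: [0.4715, 0.3004, 0.2613]
tcp_rot: [0.004, 0.991, 0.018, -0.129]
force: [-0.3, 1.1, -1.2]
finger_gap: 0.066
grasp_force: 30.0
```

```bash
cat >> h.py <<'E'
CP=np.array([.6255,-.2983,.070]); FP=np.array([.6075,-.1797,.070]); CY=8.6
a=np.radians(CY); XC=np.array([np.cos(a),np.sin(a),0])
# carton mid in tool frame, from the grasp
def place_tcp(mid_tool,place,half,xoff,zoff):
    M=tool(CY,35); mid=place+xoff*XC+[0,0,half+zoff]; return mid-M@mid_tool, M
E
python3 - <<'E'
from h import *
mt=tool(2.06,-15).T@(np.array([.5188,.3103,.0834])-[.5013,.310,.0394]); print("mid in tool",mt)
for xo,zo in((-.09,.08),(-.09,.02),(-.002,.02),(-.002,.003)):
    p,M=place_tcp(mt,CP,.065,xo,zo); print(p,*delta(p,M))
s=arm.state(); print(s["eef_pos"],s["finger_gap"],s["grasp_force"],s["force"])
E
```

```text
mid in tool [ 0.00551516  0.00032925 -0.04702993]
[ 0.5586677  -0.30807444  0.17331197] [  8.71 -60.85  -8.8 ] [  4.8 -49.6   6.2]
[ 0.5586677  -0.30807444  0.11331197] [  8.71 -60.85 -14.8 ] [  4.8 -49.6   6.2]
[ 0.64567826 -0.29491533  0.11331197] [ 17.41 -59.54 -14.8 ] [  4.8 -49.6   6.2]
[ 0.64567826 -0.29491533  0.09631197] [ 17.41 -59.54 -16.5 ] [  4.8 -49.6   6.2]
[0.47153819 0.30043756 0.26133037] 0.06596606129751108 29.957936704158783 [-0.34698431  1.05964137 -1.24117486]
```

>>> servo_tool(
  targets=[
    [0, -4, 2, 0, -5, 0, 1],
    [0, -9, 2, 1, -12, 1, 1],
    [0, -14, 2, 1, -19, 2, 1],
    [0, -20, 2, 2, -26, 3, 1],
    [0, -26, 2, 3, -33, 4, 1],
    [0, -32, 2, 4, -40, 5, 1],
    [2, -38, 2, 4.8, -46, 6, 1],
    [4, -44, 2, 4.8, -49.6, 6.2, 1],
    [6, -50, 2, 4.8, -49.6, 6.2, 1],
    [8, -56, 2, 4.8, -49.6, 6.2, 1],
    [8.7, -60.8, 1, 4.8, -49.6, 6.2, 1],
    [8.7, -60.8, 0, 4.8, -49.6, 6.2, 1],
  ],
)

```text
time_s: 11.1
eef_pos: [0.5574, -0.3118, 0.2567]
tcp_rot: [-0.021, 0.952, 0.069, 0.297]
force: [0.9, -0.2, -1.7]
finger_gap: 0.066
grasp_force: 30.0
```

>>> servo_tool(
  targets=[
    [0, 0, 0, 0, 0, 0, 1],
    [0, 0, 0, 0, 0, 0, 1],
    [0, 0, 0, 0, 0, 0, 1],
  ],
)

```text
time_s: 11.48
eef_pos: [0.5584, -0.3072, 0.2601]
tcp_rot: [-0.022, 0.951, 0.072, 0.299]
force: [-0.1, -0.2, -1.4]
finger_gap: 0.0655
grasp_force: 30.0
```

```bash
python3 - <<'E'
from h import *
mt=np.array([.0055,.0003,-.0470])
for xo,zo in((-.09,.08),(-.09,.02),(-.002,.02),(-.002,.003)):
    p,M=place_tcp(mt,CP,.065,xo,zo); print(p,*delta(p,M))
s=arm.state(); print(s["q"].round(2),s["finger_gap"])
E
```

```text
[ 0.55866737 -0.30810407  0.17334518] [ 0.03 -0.09 -8.67] [ 0.1 -0.1 -0. ]
[ 0.55866737 -0.30810407  0.11334518] [  0.03  -0.09 -14.67] [ 0.1 -0.1 -0. ]
[ 0.64567793 -0.29494496  0.11334518] [  8.73   1.22 -14.67] [ 0.1 -0.1 -0. ]
[ 0.64567793 -0.29494496  0.09634518] [  8.73   1.22 -16.37] [ 0.1 -0.1 -0. ]
[ 0.28  0.14  0.48  1.93 -0.76  0.82 -0.22] 0.06554343767603975
```

It reached the 35° lean. I'll lower to the stage and check the held carton.

>>> servo_tool(
  targets=[
    [0, 0, -4, 0, 0, 0, 1],
    [0, 0, -8, 0, 0, 0, 1],
    [0, 0, -12, 0, 0, 0, 1],
    [0, 0, -14.6, 0, 0, 0, 1],
    [0, 0, -14.6, 0, 0, 0, 1],
    [0, 0, -14.6, 0, 0, 0, 1],
  ],
)

```text
time_s: 12.22
eef_pos: [0.5588, -0.3083, 0.1148]
tcp_rot: [-0.021, 0.951, 0.072, 0.299]
force: [-0.2, 0.5, -0.8]
finger_gap: 0.0661
grasp_force: 30.0
```

```bash
python3 - <<'E'
from h import *
mt=np.array([.0055,.0003,-.0470])
s=arm.state(); vis=[]
for n,(a,b) in(("side",(270,80)),("top",(400,140))):
    im,d,p=shot(n); w=pts(d,p); h=cv2.cvtColor(im,cv2.COLOR_BGR2HSV)
    m=(h[...,0]<22)&(h[...,1]>70)&(abs(w[...,0]-.56)<.08)&(abs(w[...,1]+.308)<.08)&(w[...,2]>.06)
    Q=w[m]; print(n,len(Q))
    if len(Q)>20:
        l=(Q-[.6255,-.2983,.07])@np.array([XC,[-XC[1],XC[0],0],[0,0,1]]).T
        print(np.percentile(l,[2,10,50,90,98],axis=0).round(4).tolist())
    vis.append(cv2.resize(im[b:b+150,a:a+150],(400,400),interpolation=cv2.INTER_CUBIC))
cv2.imwrite("pics/stage.png",np.hstack(vis))
for xo,zo in((-.002,.02),(-.002,.003)):
    p,M=place_tcp(mt,CP,.065,xo,zo); print(p,*delta(p,M))
E
```

```text
side 180
[[-0.134, -0.0318, 0.0278], [-0.1051, -0.0094, 0.0395], [-0.0945, 0.0309, 0.1176], [-0.0851, 0.0363, 0.1486], [-0.081, 0.0383, 0.1844]]
top 84
[[-0.1426, -0.0349, 0.1463], [-0.0992, -0.0271, 0.1482], [-0.0959, -0.001, 0.1511], [-0.0767, 0.026, 0.1555], [-0.0762, 0.0326, 0.1895]]
[ 0.64567793 -0.29494496  0.11334518] [ 8.68  1.34 -0.16] [ 0.2 -0.1  0. ]
[ 0.64567793 -0.29494496  0.09634518] [ 8.68  1.34 -1.86] [ 0.2 -0.1  0. ]
```

View pics/stage.png

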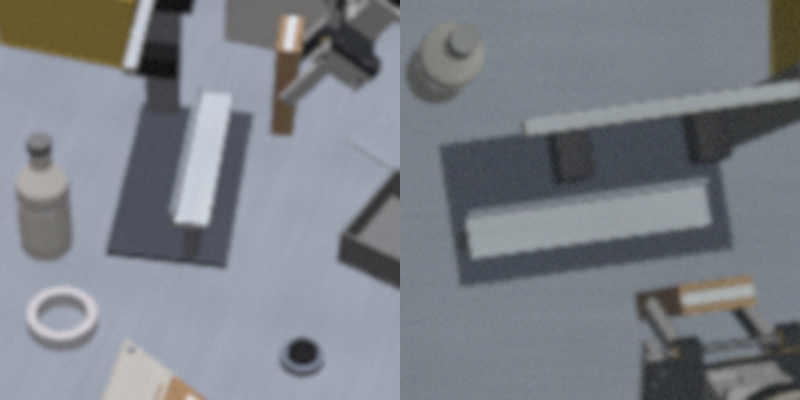

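The carton hangs upright and square: its top is 151 mm above the ledge (expected 150), and its y spread is -35..+33 mm. I'll move it in over the ledge and lower.

>>> servo_tool(
  targets=[
    [3, 0.5, 0, 0, 0, 0, 1],
    [6, 0.9, 0, 0, 0, 0, 1],
    [8, 1.2, 0, 0, 0, 0, 1],
    [8.7, 1.3, 0, 0, 0, 0, 1],
    [8.7, 1.3, 0, 0, 0, 0, 1],
    [8.7, 1.3, -1, 0, 0, 0, 1],
    [8.7, 1.3, -1.5, 0, 0, 0, 1],
    [8.7, 1.3, -1.8, 0, 0, 0, 1],
    [8.7, 1.3, -2, 0, 0, 0, 1],
    [8.7, 1.3, -2, 0, 0, 0, 1],
    [8.7, 1.3, -2, 0, 0, 0, 1],
  ],
)

```text
time_s: 13.7
eef_pos: [0.6456, -0.2953, 0.094]
tcp_rot: [-0.022, 0.951, 0.071, 0.299]
force: [-1.8, 1.5, 5.7]
finger_gap: 0.0656
grasp_force: 30.0
```

>>> servo_tool(
  targets=[
    [0, 0, 0, 0, 0, 0, 0],
    [0, 0, 0, 0, 0, 0, 0],
    [0, 0, 0, 0, 0, 0, 0],
    [0, 0, 0, 0, 0, 0, 0],
    [0, 0, 0, 0, 0, 0, 0],
    [-1, -0.15, 1.4, 0, 0, 0, 0],
    [-2.3, -0.35, 3.3, 0, 0, 0, 0],
    [-4.6, -0.7, 6.5, 0, 0, 0, 0],
    [-7, -1, 10, 0, 0, 0, 0],
    [-10, -1.5, 14, 0, 0, 0, 0],
    [-10, -1.5, 14, 0, 0, 0, 0],
  ],
)

```text
time_s: 15.08
eef_pos: [0.5439, -0.3123, 0.2375]
tcp_rot: [-0.02, 0.951, 0.07, 0.3]
force: [0.4, 0.1, -0.4]
finger_gap: 0.0941
grasp_force: 0.0
```

```bash
cat >> h.py <<'E'
def check(place,n,H):
    im,d,p=shot(n); w=pts(d,p); h=cv2.cvtColor(im,cv2.COLOR_BGR2HSV)
    B=np.array([XC,[-XC[1],XC[0],0],[0,0,1]]); l=(w-place)@B.T
    m=(h[...,0]<25)&(h[...,1]>50)&(abs(l[...,0])<.06)&(abs(l[...,1])<.06)&(l[...,2]>.01)
    Q=l[m]; print(n,len(Q)); print(np.percentile(Q,[3,50,97],axis=0).round(4).tolist())
    T=Q[abs(Q[:,2]-H)<.006]
    if len(T)>5:
        r=cv2.minAreaRect((T[:,:2]*1000).astype(np.float32)); print("top face",len(T),np.round(r[0],1),np.round(r[1],1),round(r[2],1),np.median(T[:,2]).round(4))
    return im
E
python3 - <<'E'
from h import *
vis=[]
for n,(a,b) in(("side",(270,60)),("top",(400,140))):
    im=check(CP,n,.13); vis.append(cv2.resize(im[b:b+150,a:a+150],(400,400),interpolation=cv2.INTER_CUBIC))
cv2.imwrite("pics/placed1.png",np.hstack(vis))
M=tool(2.06,-15); t=M[:,2]; g=np.array([.501,.179,.0825])-.007*np.array([-.6424,-.0231,.766])+(.019+.034)*t
print(M,g); 
for k in(.1,.05,0): print(*delta(g-k*t,M))
E
```

```text
side 256
[[-0.0202, -0.0196, 0.0155], [-0.0087, 0.0308, 0.0812], [0.0039, 0.0386, 0.1303]]
top face 51 [-8.4  3.4] [27.2 67.1] 1.2 0.1274
top 238
[[-0.0142, -0.026, 0.0371], [-0.0047, 0.0193, 0.1285], [0.012, 0.0356, 0.135]]
top face 147 [-0.6  2.9] [27.6 65.6] 0.7 0.1305
[[ 0.96530158  0.03594604 -0.25865178]
 [ 0.03472121 -0.99935373 -0.00930352]
 [-0.25881905  0.         -0.96592583]] [0.49178826 0.17866861 0.02594393]
[ -2.74  48.96 -11.14] [-4.5 49.7 -6.1]
[ -4.03  48.91 -15.97] [-4.5 49.7 -6.1]
[ -5.32  48.87 -20.8 ] [-4.5 49.7 -6.1]
```

View pics/placed1.png

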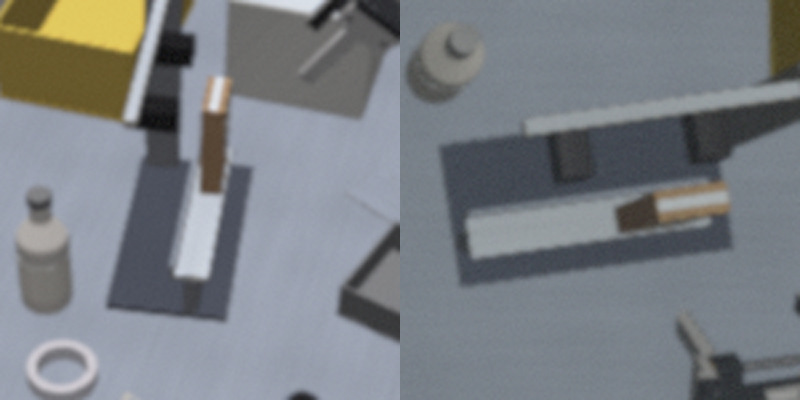

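The tall carton stands on the ledge near the column; its top face is 130.5 mm up, square within ~1°, ~3 mm off mid depth and ~3 mm along it. Now for the short one.

>>> servo_tool(
  targets=[
    [-2, 3, 2, 0, 5, 0, 0],
    [-3, 8, 2, -1, 13, -1, 0],
    [-3, 14, 2, -2, 21, -2, 0],
    [-3, 20, 2, -3, 30, -3, 0],
    [-3, 26, 2, -4, 39, -4, 0],
    [-3, 32, 2, -4.5, 46, -5, 0],
    [-3, 38, 2, -4.5, 49.7, -6, 0],
    [-3, 44, 0, -4.5, 49.7, -6.1, 0],
    [-2.7, 49, -3, -4.5, 49.7, -6.1, 0],
    [-2.7, 49, -6, -4.5, 49.7, -6.1, 0],
    [-2.7, 49, -6, -4.5, 49.7, -6.1, 0],
    [-2.7, 49, -6, -4.5, 49.7, -6.1, 0],
  ],
)

```text
time_s: 16.68
eef_pos: [0.5186, 0.1791, 0.174]
tcp_rot: [0.002, 0.991, 0.017, -0.131]
force: [0.4, -0.7, -1.0]
finger_gap: 0.0943
grasp_force: 0.0
```

```bash
python3 - <<'E'
from h import *
M=tool(2.06,-15); t=M[:,2]; g=np.array([.501,.179,.0825])-.007*np.array([-.6424,-.0231,.766])+(.019+.034)*t
for k in(.1,.05,0): print(*delta(g-k*t,M))
E
```

```text
[-0.1   0.05 -5.14] [-0.1 -0.1  0.1]
[-1.39 -0.   -9.97] [-0.1 -0.1  0.1]
[ -2.69  -0.05 -14.8 ] [-0.1 -0.1  0.1]
```

>>> servo_tool(
  targets=[
    [-0.1, 0, -5, 0, 0, 0, 0],
    [-1.4, 0, -10, 0, 0, 0, 0],
    [-2.1, 0, -12.5, 0, 0, 0, 0],
    [-2.7, 0, -14.8, 0, 0, 0, 0],
    [-2.7, 0, -14.8, 0, 0, 0, 0],
    [-2.7, 0, -14.8, 0, 0, 0, 0],
    [-2.7, 0, -14.8, 0, 0, 0, 1],
    [-2.7, 0, -14.8, 0, 0, 0, 1],
    [-2.7, 0, -14.8, 0, 0, 0, 1],
    [-2.7, 0, -14.8, 0, 0, 0, 1],
    [-2.7, 0, -14.8, 0, 0, 0, 1],
    [-2.7, 0, -14.8, 0, 0, 0, 1],
  ],
  force=30,
)

```text
time_s: 18.18
eef_pos: [0.4915, 0.1797, 0.0255]
tcp_rot: [0.002, 0.991, 0.018, -0.131]
force: [-0.4, -3.2, 5.8]
finger_gap: 0.0658
grasp_force: 30.0
```

>>> servo_tool(
  targets=[
    [0, 0, 0, 0, 0, 0, 1],
    [0, 0, 0, 0, 0, 0, 1],
  ],
)

```text
time_s: 18.42
eef_pos: [0.4915, 0.1798, 0.0255]
tcp_rot: [0.002, 0.991, 0.018, -0.131]
force: [0.7, -3.3, 6.1]
finger_gap: 0.0657
grasp_force: 30.0
```

>>> servo_tool(
  targets=[
    [0, 0, 1, 0, 0, 0, 1],
    [0, 0, 3, 0, 0, 0, 1],
    [-1, 0, 7, 0, 0, 0, 1],
    [-2, 0, 11, 0, 0, 0, 1],
    [-3, 0, 16, 0, 0, 0, 1],
    [-3, 0, 20, 0, 0, 0, 1],
    [-3, 0, 22, 0, 0, 0, 1],
    [-3, 0, 22, 0, 0, 0, 1],
  ],
)

```text
time_s: 19.42
eef_pos: [0.4617, 0.1802, 0.2472]
tcp_rot: [0.001, 0.991, 0.018, -0.13]
force: [-0.8, -0.6, -2.5]
finger_gap: 0.0657
grasp_force: 30.0
```

```bash
python3 - <<'E'
from h import *
mt=tool(2.06,-15).T@(np.array([.510,.1795,.0718])-[.4915,.1797,.0255]); print("mid in tool",mt)
for xo,zo in((-.09,.08),(-.09,.02),(-.001,.02),(-.001,.003)):
    p,M=place_tcp(mt,FP,.0475,xo,zo); print(p,*delta(p,M))
E
```

```text
mid in tool [ 0.00586781  0.00086487 -0.04950556]
[ 0.54170597 -0.1887757   0.15358178] [  8.   -36.9   -9.36] [  4.5 -49.7   6.1]
[ 0.54170597 -0.1887757   0.09358178] [  8.   -36.9  -15.36] [  4.5 -49.7   6.1]
[ 0.62970529 -0.17546706  0.09358178] [ 16.8  -35.57 -15.36] [  4.5 -49.7   6.1]
[ 0.62970529 -0.17546706  0.07658178] [ 16.8  -35.57 -17.06] [  4.5 -49.7   6.1]
```

>>> servo_tool(
  targets=[
    [0, -4, 2, 0, -5, 0, 1],
    [0, -9, 2, 1, -12, 1, 1],
    [0, -14, 2, 1, -19, 2, 1],
    [1, -19, 2, 2, -27, 3, 1],
    [3, -24, 2, 3, -35, 4, 1],
    [5, -29, 2, 4, -42, 5, 1],
    [7, -34, 1, 4.5, -48, 6, 1],
    [8, -36.9, -1, 4.5, -49.7, 6.1, 1],
    [8, -36.9, -5, 4.5, -49.7, 6.1, 1],
    [8, -36.9, -10, 4.5, -49.7, 6.1, 1],
    [8, -36.9, -15, 4.5, -49.7, 6.1, 1],
    [8, -36.9, -15, 4.5, -49.7, 6.1, 1],
  ],
)

```text
time_s: 20.92
eef_pos: [0.5413, -0.1896, 0.1263]
tcp_rot: [-0.018, 0.953, 0.076, 0.292]
force: [1.0, -0.9, -1.3]
finger_gap: 0.0656
grasp_force: 30.0
```

>>> servo_tool(
  targets=[
    [0, 0, 0, 0, 0, 0, 1],
    [0, 0, 0, 0, 0, 0, 1],
  ],
)

```text
time_s: 21.18
eef_pos: [0.5419, -0.1909, 0.1286]
tcp_rot: [-0.018, 0.953, 0.075, 0.293]
force: [-0.3, -0.1, -0.8]
finger_gap: 0.0659
grasp_force: 30.0
```

```bash
python3 - <<'E'
from h import *
for n in("side","top"): check(FP-.089*XC+[0,0,.02],n,.095)
mt=np.array([.0059,.0009,-.0495])
for xo,zo in((-.001,.02),(-.001,.003)):
    p,M=place_tcp(mt,FP,.0475,xo,zo); print(p,*delta(p,M))
E
```

```text
side 187
[[-0.0546, -0.0394, 0.0428], [-0.0067, 0.0287, 0.1183], [0.0077, 0.037, 0.1827]]
top face 16 [-7. -2.] [75.5 12.6] 80.0 0.0981
top 165
[[-0.051, -0.0412, 0.1224], [-0.0053, 0.0, 0.1306], [0.0147, 0.0346, 0.1866]]
[ 0.62967081 -0.17543675  0.09356787] [ 8.73  1.47 -3.53] [ 0.8 -0.7 -0.4]
[ 0.62967081 -0.17543675  0.07656787] [ 8.73  1.47 -5.23] [ 0.8 -0.7 -0.4]
```

```bash
python3 - <<'E'
from h import *
s=arm.state(); print(s["q"].round(3), s["tcp_rot"].round(3), s["eef_pos"])
E
```

```text
[ 0.087  0.174  0.455  2.248 -1.099  0.482  0.043] [-0.018  0.953  0.076  0.294] [ 0.54241118 -0.19010597  0.1289047 ]
```

The arm stopped 35 mm high because joint 5 is near its limit. Farther out should be easier, so I'll move in first and then lower.

>>> servo_tool(
  targets=[
    [3, 0.5, 0, 0.4, -0.4, -0.2, 1],
    [6, 1, 0, 0.8, -0.7, -0.4, 1],
    [8, 1.3, 0, 0.8, -0.7, -0.4, 1],
    [8.7, 1.5, 0, 0.8, -0.7, -0.4, 1],
    [8.7, 1.5, -1.5, 0.8, -0.7, -0.4, 1],
    [8.7, 1.5, -2.5, 0.8, -0.7, -0.4, 1],
    [8.7, 1.5, -3.5, 0.8, -0.7, -0.4, 1],
    [8.7, 1.5, -3.5, 0.8, -0.7, -0.4, 1],
    [8.7, 1.5, -3.5, 0.8, -0.7, -0.4, 1],
  ],
)

```text
time_s: 22.4
eef_pos: [0.629, -0.1759, 0.0937]
tcp_rot: [-0.023, 0.951, 0.07, 0.3]
force: [0.1, -0.2, -2.2]
finger_gap: 0.0656
grasp_force: 30.0
```

```bash
python3 - <<'E'
from h import *
s=arm.state(); print(s["q"].round(3)); check(FP,"top",.115); check(FP,"side",.115)
mt=np.array([.0059,.0009,-.0495])
for xo,zo in((-.001,.02),(-.001,.0)):
    p,M=place_tcp(mt,FP,.0475,xo,zo); print(p,*delta(p,M))
E
```

```text
[ 0.304  0.34   0.107  2.117 -1.183  0.365  0.037]
top 179
[[-0.0493, -0.0327, 0.0976], [-0.0076, 0.0053, 0.1145], [0.0128, 0.0347, 0.1663]]
top face 151 [-0.5  3. ] [27.7 64.6] 0.3 0.1148
side 187
[[-0.0514, -0.0368, 0.0271], [-0.0091, 0.029, 0.1048], [0.0064, 0.0447, 0.1665]]
top face 58 [-6.4  1.9] [65.8 27.6] 89.8 0.1129
[ 0.62967081 -0.17543675  0.09356787] [ 0.04 -0.01 -0.02] [-0.  -0.   0.1]
[ 0.62967081 -0.17543675  0.07356787] [ 0.04 -0.01 -2.02] [-0.  -0.   0.1]
```

It's reachable here. The carton is square (0.3°), x within a few mm and top 114.8 mm up, so I'll lower 19.5 mm.

>>> servo_tool(
  targets=[
    [0, 0, -0.8, 0, 0, 0, 1],
    [0, 0, -1.4, 0, 0, 0, 1],
    [0, 0, -1.8, 0, 0, 0, 1],
    [0, 0, -1.95, 0, 0, 0, 1],
    [0, 0, -1.95, 0, 0, 0, 1],
    [0, 0, -1.95, 0, 0, 0, 1],
  ],
)

```text
time_s: 23.25
eef_pos: [0.6293, -0.1754, 0.0741]
tcp_rot: [-0.023, 0.951, 0.071, 0.3]
force: [-0.4, -0.7, 0.3]
finger_gap: 0.0659
grasp_force: 30.0
```

```bash
python3 - <<'E'
from h import *
s=arm.state(); print(s["q"].round(3),s["eef_pos"],s["force"]); check(FP,"top",.095)
p,M=place_tcp(np.array([.0059,.0009,-.0495]),FP,.0475,-.001,0); print(*delta(p,M))
E
```

```text
[ 0.489  0.378 -0.109  2.12  -1.184  0.285  0.073] [ 0.62930658 -0.17536477  0.07405344] [-0.39296507 -0.72055252  0.30763787]
top 163
[[-0.0424, -0.028, 0.085], [-0.0075, 0.0062, 0.0946], [0.013, 0.0573, 0.1469]]
top face 138 [-0.1  3.4] [28.  64.7] 1.6 0.0946
[ 0.04 -0.01 -0.05] [-0.  -0.   0.1]
```

>>> servo_tool(
  targets=[
    [0, 0, -0.1, 0, 0, 0, 1],
    [0, 0, -0.15, 0, 0, 0, 1],
    [0, 0, -0.15, 0, 0, 0, 1],
  ],
)

```text
time_s: 23.68
eef_pos: [0.63, -0.1754, 0.0739]
tcp_rot: [-0.023, 0.951, 0.071, 0.301]
force: [-12.7, 2.3, 22.2]
finger_gap: 0.0658
grasp_force: 30.0
```

>>> servo_tool(
  targets=[
    [0, 0, 0, 0, 0, 0, 0],
    [0, 0, 0, 0, 0, 0, 0],
    [0, 0, 0, 0, 0, 0, 0],
    [0, 0, 0, 0, 0, 0, 0],
    [0, 0, 0, 0, 0, 0, 0],
    [-1, -0.15, 1.4, 0, 0, 0, 0],
    [-2.3, -0.35, 3.3, 0, 0, 0, 0],
    [-4.6, -0.7, 6.5, 0, 0, 0, 0],
    [-7, -1, 10, 0, 0, 0, 0],
    [-10, -1.5, 14, 0, 0, 0, 0],
    [-10, -1.5, 14, 0, 0, 0, 0],
    [-10, -1.5, 14, 0, 0, 0, 0],
  ],
)

```text
time_s: 25.18
eef_pos: [0.5294, -0.1901, 0.212]
tcp_rot: [-0.023, 0.951, 0.071, 0.3]
force: [0.3, -0.1, -0.7]
finger_gap: 0.0943
grasp_force: 0.0
```

```bash
python3 - <<'E'
from h import *
for n in("top","side"): check(FP,n,.095); im=check(CP,n,.13); cv2.imwrite(f"pics/two_{n}.png",im)
s=arm.state(); print(s["q"].round(2),s["eef_pos"])
# button again
for n,(u,v) in(("top",(381,291)),("side",(383,213))):
    im,d,p=shot(n); w=pts(d,p); g=cv2.cvtColor(im,6)
    m=np.zeros((480,640),np.uint8); m[v-14:v+14,u-14:u+14]=1; m&=(g<70).astype(np.uint8)
    cs,_=cv2.findContours(m,0,2); 
    if not cs: print("hidden"); continue
    c=max(cs,key=cv2.contourArea); (x,y),r=cv2.minEnclosingCircle(c); k=np.zeros_like(m); cv2.circle(k,(int(x),int(y)),3,1,-1)
    # ray to plane z=0.022
    E=np.array(p["extrinsics"]); f=K(p); dr=E[:3,:3]@[(x-p["cx"])/f,-(y-p["cy"])/f,-1]; o=E[:3,3]
    print(n,(x,y),r,"depth",np.nanmedian(w[k>0],0).round(4),"ray@.022",(o+dr*(.022-o[2])/dr[2]).round(4))
E
```

```text
top 165
[[-0.0132, -0.025, 0.0508], [-0.0065, 0.0089, 0.0947], [0.0135, 0.0354, 0.0994]]
top face 140 [0.2 4.1] [64.  27.7] 89.9 0.0951
top 236
[[-0.0142, -0.0268, 0.0377], [-0.0042, 0.0195, 0.1281], [0.0122, 0.0353, 0.1344]]
top face 151 [-1.   3.6] [27.5 65.6] 1.8 0.1301
side 205
[[-0.0193, -0.026, 0.0131], [-0.0082, 0.0308, 0.0703], [0.0069, 0.0379, 0.0967]]
top face 63 [-5.5  3.7] [28.4 66.5] 0.3 0.0928
side 204
[[-0.0203, -0.0193, 0.0308], [-0.0114, 0.0307, 0.0956], [0.0042, 0.0375, 0.1324]]
top face 42 [-7.8  3.4] [64.9 26.4] 89.7 0.1285
[ 0.42  0.01  0.11  2.19 -0.73  0.58 -0.35] [ 0.529169   -0.18996658  0.21106737]
top (380.0, 295.25) 1.250100016593933 depth [ 0.4242 -0.0056  0.0215] ray@.022 [ 0.4236 -0.0054  0.022 ]
side (383.1666564941406, 211.5) 4.859236717224121 depth [ 0.4281 -0.0061  0.019 ] ray@.022 [ 0.4267 -0.0035  0.022 ]
```

Both cartons stand released: the top faces are 130 and 95 mm up, within ~2° of square, and ~3-4 mm off their places. Next is the button, at about (0.430, -0.006, 0.022), with the fingers closed and pointing straight down.

```bash
python3 - <<'E'
from h import *
M=tool(0,0)
for z in(.15,.05,.0): print(*delta([.430,-.006,z-.037],M))
E
```

```text
[-9.92 18.41 -9.84] [-2.7 34.8 -8.2]
[ -9.92  18.41 -19.84] [-2.7 34.8 -8.2]
[ -9.92  18.41 -24.84] [-2.7 34.8 -8.2]
```

>>> servo_tool(
  targets=[
    [-2, 2, 3, 0, 5, 0, 1],
    [-5, 6, 3, -1, 12, -2, 1],
    [-8, 11, 3, -2, 20, -4, 1],
    [-9.9, 16, 2, -2.5, 28, -6, 1],
    [-9.9, 18.4, 0, -2.7, 34.8, -8.2, 1],
    [-9.9, 18.4, -5, -2.7, 34.8, -8.2, 1],
    [-9.9, 18.4, -10, -2.7, 34.8, -8.2, 1],
    [-9.9, 18.4, -15, -2.7, 34.8, -8.2, 1],
    [-9.9, 18.4, -18, -2.7, 34.8, -8.2, 1],
    [-9.9, 18.4, -18, -2.7, 34.8, -8.2, 1],
    [-9.9, 18.4, -18, -2.7, 34.8, -8.2, 1],
    [-9.9, 18.4, -18, -2.7, 34.8, -8.2, 1],
  ],
)

```text
time_s: 26.98
eef_pos: [0.4311, -0.0064, 0.0335]
tcp_rot: [0.0, 1.0, 0.0, 0.002]
force: [-0.2, 0.5, -0.6]
finger_gap: 0.0003
grasp_force: 0.0
```

```bash
python3 - <<'E'
from h import *
M=tool(0,0); print(*delta([.430,-.006,-.037],M)); s=arm.state(); print(s["q"].round(2),s["force"],s["finger_gap"])
im,_,_=shot("side"); cv2.imwrite("pics/btn.png",cv2.resize(im[90:240,290:440],(600,600),interpolation=cv2.INTER_CUBIC))
E
```

```text
[-0.11  0.04 -7.05] [ 0.   0.2 -0. ]
[ 0.19  0.28 -0.27  2.19  0.12  0.68 -1.74] [-0.20395708  0.46103275 -0.60944123] 0.0002801281651734921
```

View pics/btn.png

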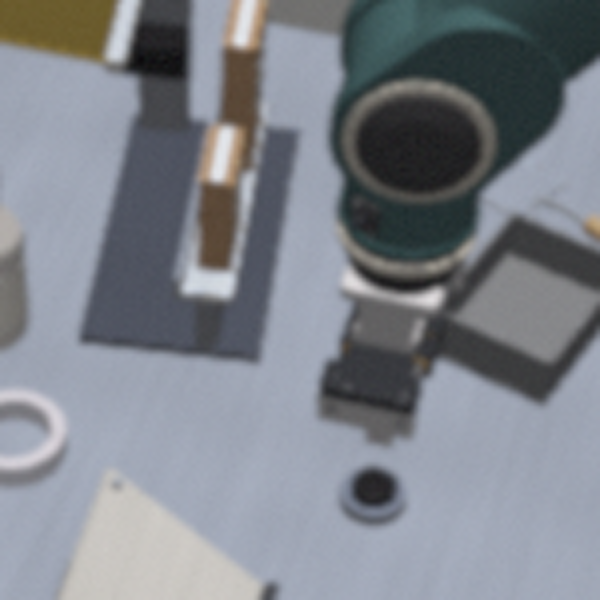

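Both cartons are still upright in the crop. The closed fingers (385,440) hang directly over the button (375,490), and no bystander has moved. I'll descend gently, watching the force.

>>> servo_tool(
  targets=[
    [0, 0, -2, 0, 0, 0, 1],
    [0, 0, -3.8, 0, 0, 0, 1],
    [0, 0, -4.4, 0, 0, 0, 1],
    [0, 0, -4.7, 0, 0, 0, 1],
    [0, 0, -4.9, 0, 0, 0, 1],
    [0, 0, -4.9, 0, 0, 0, 1],
  ],
)

```text
time_s: 27.78
eef_pos: [0.4304, -0.0064, -0.0164]
tcp_rot: [0.0, 1.0, 0.0, 0.001]
force: [-0.0, -0.2, -0.2]
finger_gap: 0.0006
grasp_force: 0.0
```

>>> servo_tool(
  targets=[
    [0, 0, -0.2, 0, 0, 0, 1],
    [0, 0, -0.4, 0, 0, 0, 1],
    [0, 0, -0.4, 0, 0, 0, 1],
  ],
)

```text
time_s: 28.15
eef_pos: [0.4305, -0.0064, -0.0207]
tcp_rot: [0.0, 1.0, 0.0, 0.001]
force: [1.2, -0.9, 3.5]
finger_gap: 0.0005
grasp_force: 1.7
```

>>> servo_tool(
  targets=[
    [0, 0, -0.2, 0, 0, 0, 1],
    [0, 0, -0.4, 0, 0, 0, 1],
    [0, 0, -0.4, 0, 0, 0, 1],
  ],
)

```text
time_s: 28.52
eef_pos: [0.4307, -0.0064, -0.0237]
tcp_rot: [0.0, 1.0, 0.0, 0.001]
force: [-8.2, 0.3, 41.2]
finger_gap: 0.0007
grasp_force: 20.7
```

41 N means it's bottomed out. Now up and clear.

>>> servo_tool(
  targets=[
    [0, 0, 1, 0, 0, 0, 1],
    [0, 0, 5, 0, 0, 0, 1],
    [0, 0, 10, 0, 0, 0, 1],
    [0, 0, 15, 0, 0, 0, 1],
    [0, 0, 20, 0, 0, 0, 1],
    [0, 0, 20, 0, 0, 0, 1],
    [0, 0, 20, 0, 0, 0, 1],
  ],
)

```text
time_s: 29.4
eef_pos: [0.4297, -0.0065, 0.1747]
tcp_rot: [0.0, 1.0, 0.0, 0.0]
force: [0.5, -0.4, -0.3]
finger_gap: 0.0004
grasp_force: 0.0
```

```bash
python3 - <<'E'
from h import *
for n in("top","side"):
    check(FP,n,.095); im=check(CP,n,.13)
im,d,p=shot("side"); w=pts(d,p); print("button z",np.nanmedian(w[209:215,380:387],(0,1)))
s=arm.state(); print(s["time_s"],s["eef_pos"],s["force"]); print(arm.sign_off())
E
```

```text
top 163
[[-0.0131, -0.0242, 0.0474], [-0.0062, 0.0093, 0.0945], [0.0137, 0.0354, 0.1]]
top face 133 [0.2 3.9] [27.3 63.7] 0.1 0.0949
top 230
[[-0.0142, -0.0261, 0.0421], [-0.0052, 0.0181, 0.1282], [0.012, 0.0354, 0.1338]]
top face 150 [-1.  3.] [27.5 64.5] 1.0 0.1301
side 202
[[-0.0195, -0.0246, 0.0147], [-0.0081, 0.0311, 0.0696], [0.007, 0.0378, 0.0966]]
top face 62 [-5.7  5.1] [62.5 28.3] 89.6 0.093
side 202
[[-0.0201, -0.0184, 0.0282], [-0.0111, 0.0308, 0.0949], [0.0043, 0.0377, 0.1318]]
top face 49 [-7.9  3.7] [26.5 67. ] 0.6 0.1284
button z [ 0.42723727 -0.00355098  0.01903367]
29.65 [ 0.42967449 -0.00630826  0.17446077] [-0.27801036 -0.44705217  0.21311862]
the job is handed in; nothing more can be done
None
```

The job is handed in at about 30 s: both cartons stand released and square at their places within a few mm, the start button was pressed to its stop and came back up, and the arm touches nothing; I have no verdict from the judging.

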